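# Bed the carved printing block flush and swing the clamp bar over it

## Task

Get the carved printing block, which lies loose on the wooden printing bed, into the bed's pocket and press it fully home against the stiff green lift plate, until its face is flush with the bed. Then swing the brass clamp bar round over the block as far as it goes. Leave the ink tin, the seal stone and the blue case where they are.

Things in the scene. Friction and masses are not known exactly. Their poses are not given: they have to be found in the camera images.
- bed: Fixed pale wooden printing bed, x from -95 to +67 mm, y from -200 to +200, flat deck 45 mm above the table. Origin on the table. A darker fence runs the whole length of the +x edge: inner face at x = 52 mm, top 14 mm above the deck. No rim elsewhere. The pocket is in the -y half; the block starts on the plain +y half. Bed yaw is within 0.25 rad.
- pocket (a point): Centre of the pocket's mouth, at deck height (45 mm), axes as the bed's; at bed x 0, y -70 mm. The pocket is 104 mm (x) by 135 mm (y) with plain upright walls, 28 mm deep when the lift plate is fully down; its +x wall is in line with the fence.
- lift_plate (a joint): Green plate that forms the pocket's floor and slides up and down. 0 = raised, floor 16 mm below the deck; 0.012 m = fully down, floor 28 mm below the deck. A friction brake holds it where it is left: it carries the block's weight, and takes about 9 N more to push down.
- block: Loose dark wooden printing block with a red carved face, 100 mm (its x) by 130 mm (its y) by 28 mm thick, about 0.26 kg; too wide to grasp. Origin at the centre of its underside. Starts flat on the +y half of the deck, long side roughly along the bed's y, some way off the fence.
- block_top (a point): Centre of the block's carved top face, 28 mm above its underside.
- clamp_bar (a joint): Brass bar on an upright pivot beyond the pocket's -y end; stays where left, under 2 N to turn. 0 = parked, pointing to the bed's -x; grows clockwise seen from above to its stop at 1.571 rad, pointing to bed +y over the block's middle. 18 mm wide, from 3 to 17 mm above the deck, reaches 116 mm from the pivot; a block over 3 mm proud of the deck stops it.
- bar_pivot (a point): The bar's pivot axis, at bed x 0, y -168 mm, 10 mm above the deck.
- bar_handle (a point): Upright black handle pin on the bar, 16 mm in diameter, 105 mm from the pivot; this point is its middle, 34 mm above the deck; the pin stands from the bar's top (17 mm) to 51 mm above the deck.
- ink_tin: Bystander: round white and blue ceramic ink tin, 78 mm in diameter, 30 mm high, standing on the table. Origin under it.
- seal_stone: Bystander: grey marble seal stone, 36 x 36 x 60 mm, standing upright on the table. Origin under it.
- pencil_case: Bystander: blue pencil case of hard plastic, 150 x 50 x 22 mm, lying on the table. Origin under it.
There are look-alikes about, which are no part of the job. What is meant by the block is not pink, and is the larger of those in its own colour.

How it is judged:
By the outcome, as a careful person would: the job done as asked, in the order asked, and still so for the second after the job is handed in, with the robot touching nothing.
It also fails if it takes over 72 s, if anything falls off the work surface, if the arm or the gripper's body presses on something with over 40 N, if the wrist force passes 120 N, or if a joint passes its speed limit or range.

## Robot

A 6-joint arm with a two-finger parallel gripper is mounted at the origin on the work surface. World frame = base frame: x ahead of the robot, y to its left, z up, the work surface at z = 0. Lengths are in m, angles in degrees, forces in N, time in s.
With the tool pointing down it reaches from about 0.425 to 0.95 m from the base axis. Payload 14.7 kg.
Tool frame: the origin (TCP) lies midway between the tips of the shut fingers; the grasp point (between the pads) lies 19 mm behind it; z points along the fingers, y is the line along which they close (so a half turn about z gives the same grasp; the last joint's range is limited). The gripper opens to 85 mm and grips with 20 to 120 N. Pads are 22 mm wide; open, the fingers measure 114 mm over their backs; the gripper's body (76 mm by 85 mm) begins 54 mm behind the grasp point. The pads swing forward as they close: fully open they stand 13 mm farther back than shut.
Start: joints at [68.778, 27.513, 91.461, -0, 61.026, -2.67], TCP at [0.207, 0.616, 0.231] pointing down, gripper open.
Joint ranges: [-157.49, 157.49], [-46.99, 117.5], [13.45, 153.17], [-89.5, 269.5], [5.16, 153.95], [-167.48, 167.48]. Speed limits (degrees/s): [108.29, 108.29, 136.94, 172.46, 172.46, 172.46].

## Interface

Orientations are given as [roll, pitch, yaw] about the fixed x, y, z axes, in that order (R = Rz(yaw) Ry(pitch) Rx(roll)).
In Python, from workcell import telemetry, vision, arm gives the robot as it stands.
- The arm moves only by the shell command python3 -m jog 'ROWS'. ROWS is text: rows parted by semicolons, each of 5 numbers parted by spaces: the shift along the world's x, y, z normalised to -1 to 1, where 1 is 500 mm, then the turn about the world's z normalised to -1 to 1, where 1 is 45 degrees, then the opening, from -1 (shut) to 1 (fully open). In form: x y z yaw gripper; .... A call has 1 to 10 rows; each row is the pose to reach, as a shift and turn from the pose commanded when the call began; what a row does not reach only later rows make up. A row lasts 1/10 s, in which the tool goes at most 50 mm and 8.59 degrees, less where a joint would pass 70% of its speed; a pose out of reach is approached as far as the arm can. A call with a number of a shift or a turn outside -1 to 1 is refused whole. A call with a gripper value outside its range is refused whole. The fingers move at their own pace and stop on an object; the grip force is fixed at half the most. Time passes only in rows, so rows that repeat a pose let the fingers close. It gives the time, the measured TCP pose, the force, the opening and the grip force at its end, in the units of the state.
- telemetry.read_state(): the state, without advancing time (a new reading comes with each control period).
- vision.grab_frame(name): name is "side" or "top" or "wrist"; returns the picture (384x512x3 uint8, red, green, blue); there is no depth.
- vision.calibration(name): a dict with "K" (3x3 intrinsics, pixels), "pose" (4x4, takes a point from camera to world coordinates); the wrist camera has in their place "hand_eye" (4x4, takes a point from camera to tool coordinates, whose origin is the TCP and whose axes are the flange's). Camera axes: x right, y down, z forward; pixel columns grow to the right and rows downward; lengths in m; the calibration is good to about 2 mm. A picture is of the moment at which its call begins: read the wrist's pose just before it. calibration takes no time and is no camera call.
- arm.hand_in(): hands the job in; it is judged then, once.
The state is a dict: "time_s": time; "q": joint angles; "qd": joint speeds; "tau": joint torques, N m; "ee_pos": TCP position; "eef_rot": TCP orientation; "contact_force": force on the tool from outside, world axes, zero at the start; "wrist_torque": the same for the moment, N m; "finger_gap": opening from 0.0 (shut) to 1.0 (fully open); "gripper_force": force on a finger pad.
Only numpy, scipy, OpenCV 4.12 (cv2) and the standard library are available. Lean on these libraries where they do the work, as an engineer would, in place of code of your own. Each camera call takes 0.05 s, during which the arm holds its last target. There are 200 camera calls.

## Working session

There is one attempt and no reset: what is moved stays moved. The work goes in short steps, Python scripts to look and compute and a shell command to move; the robot and the scene stay as the last step left them, time stands still between calls to the robot, and variables do not carry over. Pictures are saved under pics/ and viewed, at most 10 in all, crops included, and the job is handed in when it is done.

```bash
mkdir -p pics
python3 - <<'E'
from workcell import telemetry, vision
import cv2
s=telemetry.read_state();print({k:s[k] for k in('time_s','ee_pos','eef_rot','contact_force','finger_gap')})
for n in('top','side'):
    f=vision.grab_frame(n);cv2.imwrite(f'pics/{n}0.png',cv2.resize(f[:,:,::-1],(800,600),interpolation=cv2.INTER_CUBIC))
    c=vision.calibration(n);print(n,c['K'],c['pose'])
print(vision.calibration('wrist'))
E
```

```text
{'time_s': 0.0, 'ee_pos': array([0.20665063, 0.61580768, 0.23065327]), 'eef_rot': array([-1.79926944e+02, -2.20848397e-03,  1.61447454e+02]), 'contact_force': array([-0.25968517, -0.70259137,  0.89331989]), 'finger_gap': 1.002168759084439}
top [[391.66858854   0.         253.21204848]
 [  0.         391.66858854 188.0873419 ]
 [  0.           0.           1.        ]] [[ 0.02410446 -0.99584086  0.08786332  0.49912986]
 [-0.99951473 -0.02227195  0.02177761 -0.02246914]
 [-0.01973015 -0.08834562 -0.99589446  1.20630162]
 [ 0.          0.          0.          1.        ]]
side [[404.14802397   0.         243.95979275]
 [  0.         404.14802397 192.97039932]
 [  0.           0.           1.        ]] [[-0.94512099 -0.25895974  0.19921389  0.37105477]
 [-0.32619788  0.71343186 -0.62016927  0.77887451]
 [ 0.01847334 -0.65111814 -0.75875155  1.01139557]
 [ 0.          0.          0.          1.        ]]
{'K': array([[284.47240274,   0.        , 259.0769074 ],
       [  0.        , 284.47240274, 191.22710791],
       [  0.        ,   0.        ,   1.        ]]), 'hand_eye': array([[-1.24262408e-04, -9.52741129e-01, -3.03783353e-01,
         7.74433239e-02],
       [ 9.99999921e-01, -2.33247604e-04,  3.22473848e-04,
        -9.83447389e-04],
       [-3.78090838e-04, -3.03783289e-01,  9.52741082e-01,
        -1.43459033e-01],
       [ 0.00000000e+00,  0.00000000e+00,  0.00000000e+00,
         1.00000000e+00]])}
```

View pics/top0.png

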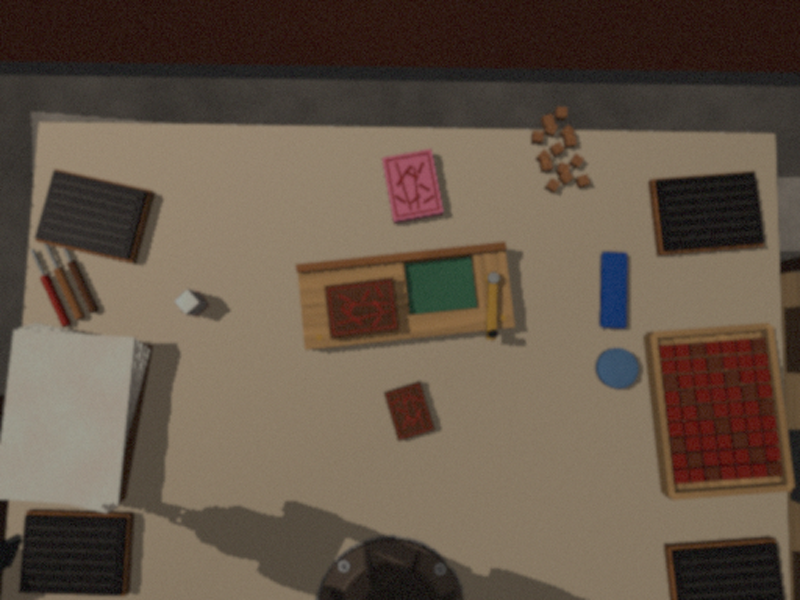

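View pics/side0.png

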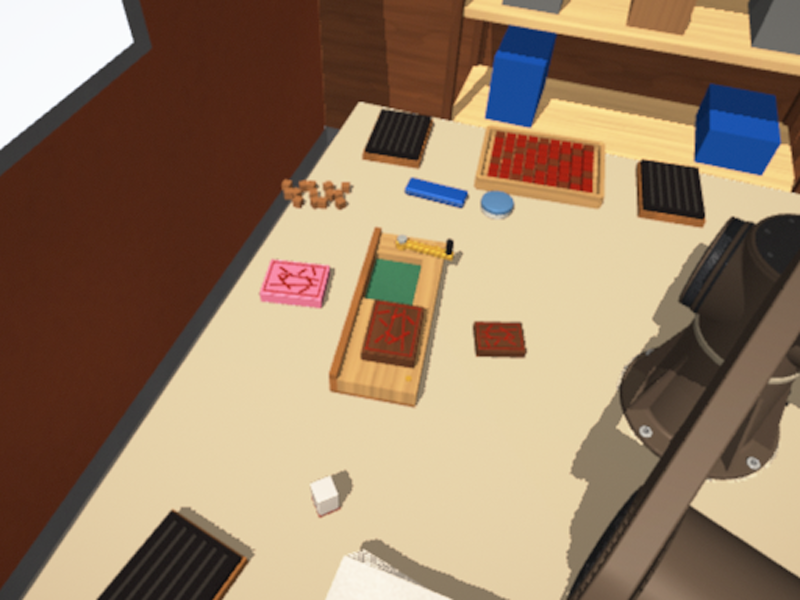

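The top view shows the bed at about (297–515, 243–348), with the block at (327–399, 280–338), the pocket at (405–477, 257–314), and the bar parked from (494, 278) to (492, 333). The smaller look-alike and the pink one lie off the bed. I'll enlarge the bed next.

Run:
```python
import cv2
f=cv2.imread('pics/top0.png')
f=cv2.resize(f,(512,384),interpolation=cv2.INTER_AREA)
from workcell import vision
f=vision.grab_frame('top')[:,:,::-1]
cv2.imwrite('pics/crop1.png',cv2.resize(f[145:235,185:340],None,fx=5,fy=5,interpolation=cv2.INTER_CUBIC))
```

```text
(no output)
```

View pics/crop1.png

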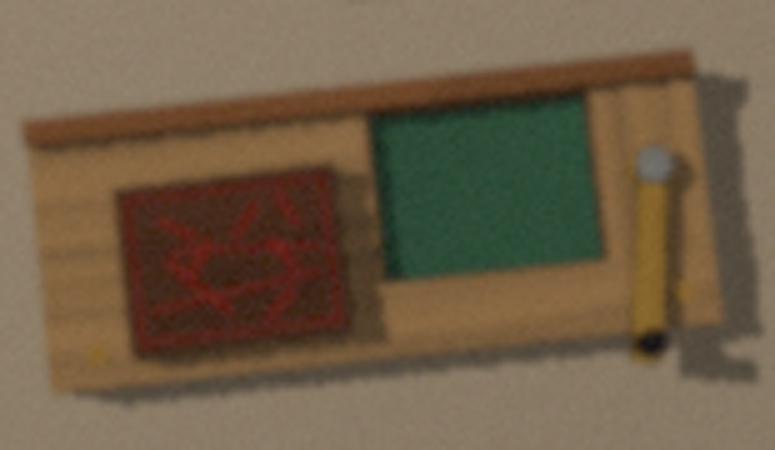

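The crop shows these positions:
- **Deck −x corners:** (55,391) and (723,323).
- **Fence outer top:** (25,122) and (692,50).
- **Pocket corners:** (370,117), (585,95), (605,258), (388,280).
- **Block top:** (117,192), (330,168), (350,328), (138,355).
- **Pin top:** (650,340).
- **Pivot cap:** (655,163).

```bash
cat > h.py <<'E'
import numpy as np
from workcell import vision
from scipy.optimize import least_squares
C=vision.calibration('top')
def px(c,z,o=(185,145),s=5):
    u=(c[0]+.5)/s-.5+o[0];v=(c[1]+.5)/s-.5+o[1]
    P=C['pose'];d=P[:3,:3]@np.linalg.inv(C['K'])@[u,v,1];p=P[:3,3]
    return (p+d*(z-p[2])/d[2])[:2]
def fit(loc,w):
    f=lambda q:(np.array(loc)@np.array([[np.cos(q[2]),np.sin(q[2])],[-np.sin(q[2]),np.cos(q[2])]])+q[:2]-w).ravel()
    r=least_squares(f,[.6,0,0]);return r.x,r.fun
def b2w(B,p):
    c,s=np.cos(B[2]),np.sin(B[2]);return np.array([B[0]+c*p[0]-s*p[1],B[1]+s*p[0]+c*p[1]])
def w2b(B,p):
    c,s=np.cos(B[2]),np.sin(B[2]);d=np.array(p)-B[:2];return np.array([c*d[0]+s*d[1],-s*d[0]+c*d[1]])
E
python3 - <<'E'
from h import *
np.set_printoptions(precision=4,suppress=True)
w=[px(c,.045) for c in[(55,391),(723,323),(370,117),(585,95),(605,258),(388,280)]]+[px(c,.059) for c in[(25,122),(692,50)]]
l=[(-.095,.2),(-.095,-.2),(.052,-.0025),(.052,-.1375),(-.052,-.1375),(-.052,-.0025),(.067,.2),(.067,-.2)]
B,r=fit(l,w);print('bed',B,np.degrees(B[2]));print(r.reshape(-1,2)*1e3)
w=[px(c,.073) for c in[(117,192),(330,168),(350,328),(138,355)]]
K,r=fit([(.05,.065),(.05,-.065),(-.05,-.065),(-.05,.065)],w);print('block',K,np.degrees(K[2]),w2b(B,K[:2]));print(r*1e3)
for n,p,z in(('pin',(650,340),.096),('piv',(655,163),.064)):print(n,px(p,z),w2b(B,px(p,z)))
np.save('B.npy',B)
for n,p in dict(A=(-.14,K and 0) if 0 else {'mid':(-.14,w2b(B,K[:2])[1]),'pocket':(0,-.07),'pin0':(-.105,-.168),'piv':(0,-.168),'pin1':(0,-.063)}.items()) if 0 else {'pushx0':(-.13,w2b(B,K[:2])[1]),'pocket':(0,-.07),'pin0':(-.105,-.168),'pin1':(0,-.063)}.items():print(n,b2w(B,p))
E
```

```text
bed [ 0.6127 -0.0131  0.1282] 7.345636593666558
[[-1.627   2.0326]
 [ 0.0153 -0.7073]
 [ 2.3872  2.8264]
 [ 3.659  -2.9889]
 [-2.1984 -3.17  ]
 [-3.4496  2.4428]
 [ 0.6904  1.3475]
 [ 0.5232 -1.7831]]
block [0.5726 0.0652 0.1471] 8.427286058201165 [-0.0298  0.0828]
[ 1.5095  2.3701  3.7696 -2.3634 -2.3554 -3.1559 -2.9237  3.1492]
pin [ 0.5315 -0.1731] [-0.101  -0.1483]
piv [ 0.636  -0.1793] [ 0.0018 -0.1678]
pushx0 [0.4732 0.0524]
pocket [ 0.6217 -0.0825]
pin0 [ 0.5301 -0.1931]
pin1 [ 0.6208 -0.0756]
```

Bed yaw is 7.35° and the block sits at bed (−30, +83) mm. The bar is already about 0.19 rad round. The plan is to push the block to the fence with open fingers (two-point contact), then slide it along the fence into the pocket.

```bash
python3 -m jog '0.44 -0.9 0 0.575 1;0.44 -0.9 0 0.575 1;0.44 -0.9 0 0.575 1;0.44 -0.9 0 0.575 1;0.44 -0.9 0 0.575 1;0.44 -0.9 0 0.575 1;0.44 -0.9 0 0.575 1;0.44 -0.9 0 0.575 1;0.44 -0.9 0 0.575 1;0.44 -0.9 0 0.575 1'
```

```text
time_s: 1.15
ee_pos: [0.4251, 0.1688, 0.2314]
eef_rot: [180.0, 0.0, -172.7]
contact_force: [-0.1, 0.7, -0.2]
finger_gap: 0.998
gripper_force: 0.0
```

```bash
python3 -m jog '0.113 -0.224 0 0 1;0.113 -0.224 0 0 1;0.113 -0.224 0 0 1;0.113 -0.224 -0.1 0 1;0.113 -0.224 -0.2 0 1;0.113 -0.224 -0.3 0 1;0.113 -0.224 -0.34 0 1;0.113 -0.224 -0.36 0 1;0.113 -0.224 -0.378 0 1;0.113 -0.224 -0.378 0 1'; python3 -c "
from h import *
from workcell import telemetry
B=np.load('B.npy');print(w2b(B,telemetry.read_state()['ee_pos'][:2]))
import cv2
cv2.imwrite('pics/w1.png',vision.grab_frame('wrist')[:,:,::-1])"
```

```text
time_s: 2.15
ee_pos: [0.4813, 0.0587, 0.0422]
eef_rot: [-180.0, -0.0, -172.7]
contact_force: [0.1, -0.2, 0.3]
finger_gap: 0.997
gripper_force: 0.0
[-0.12118331  0.08803609]
```

View pics/w1.png

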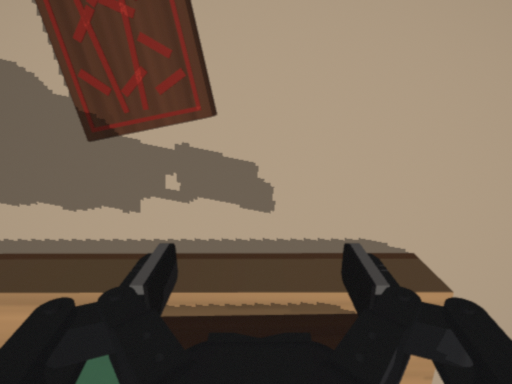

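The wrist picture shows both fingertips (155,270 and 365,270) parallel to the bed's edge (row ~255), with the small look-alike behind at (150,60). I'll push to the fence now.

```bash
python3 -m jog '0.03 -0.004 0 0 1;0.05 -0.002 0 0 1;0.066 0 0 0 1;0.08 0.002 0 0 1;0.092 0.004 0 0 1;0.102 0.006 0 0 1;0.11 0.007 0 0 1;0.114 0.007 0 0 1;0.116 0.007 0 0 1;0.116 0.007 0 0 1'
```

```text
time_s: 3.2
ee_pos: [0.5391, 0.0622, 0.0422]
eef_rot: [-180.0, 0.0, -172.7]
contact_force: [0.6, 0.4, -0.2]
finger_gap: 0.995
gripper_force: 0.0
```

```bash
python3 -m jog '0.004 0.0005 0 0 1;0.006 0.001 0 0 1;0.006 0.001 0 0 1'; python3 -c "
from h import *
from workcell import telemetry
B=np.load('B.npy');print(w2b(B,telemetry.read_state()['ee_pos'][:2]))"
```

```text
time_s: 3.5
ee_pos: [0.5424, 0.0627, 0.0423]
eef_rot: [-180.0, 0.0, -172.7]
contact_force: [-0.1, -0.6, -0.2]
finger_gap: 0.999
gripper_force: 0.0
[-0.06010165  0.08417159]
```

```bash
python3 -m jog '0.004 0.0005 0 0 1;0.006 0.001 0 0 1;0.006 0.001 0 0 1'; python3 -m jog '0.004 0.0005 0 0 1;0.004 0.0005 0 0 1'; python3 -c "
from h import *
import cv2
cv2.imwrite('pics/t2.png',cv2.resize(vision.grab_frame('top')[145:235,185:340,::-1],None,fx=5,fy=5,interpolation=cv2.INTER_CUBIC))"
```

```text
time_s: 3.8
ee_pos: [0.5454, 0.0633, 0.0423]
eef_rot: [-180.0, 0.0, -172.7]
contact_force: [0.8, -0.3, 0.7]
finger_gap: 1.0
gripper_force: 0.0
time_s: 4.0
ee_pos: [0.5456, 0.0633, 0.0421]
eef_rot: [180.0, -0.2, -172.7]
contact_force: [-8.8, -1.0, 5.4]
finger_gap: 1.0
gripper_force: 3.9
```

View pics/t2.png

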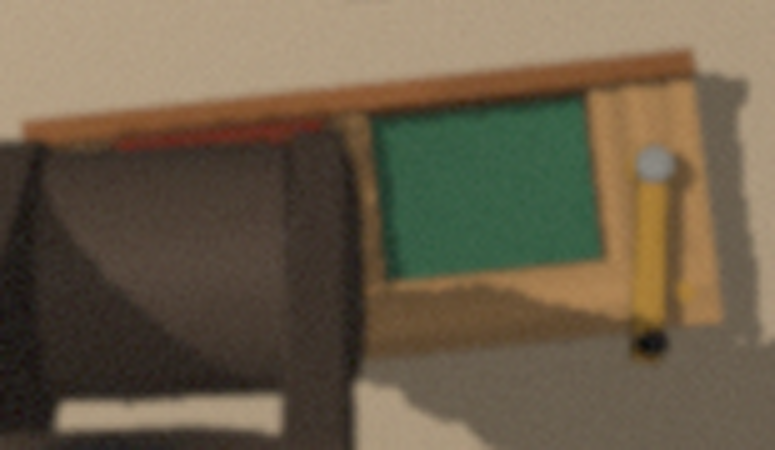

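Contact with the fence is felt (8.8 N), and the block lies along it. Next I go up, turn 90°, and get behind its +y end.

```bash
python3 -m jog '-0.04 -0.005 0 0 1;-0.04 -0.005 0.1 0 1;-0.04 -0.005 0.18 0 1;0.09 0.225 0.18 -1 0.06;0.09 0.225 0.18 -1 0.06;0.09 0.225 0.18 -1 0.06;0.09 0.225 0.18 -1 0.06;0.09 0.225 0.18 -1 0.06;0.09 0.225 0.18 -1 0.06;0.09 0.225 0.18 -1 0.06'; python3 -m jog '0 0 0 -1 0.06;0 0 0 -1 0.06;0 0 0 -1 0.06;0 0 0 -1 0.06;0 0 0 -1 0.06;0 0 0 -1 0.06;0 0 0 -1 0.06'
```

```text
time_s: 5.05
ee_pos: [0.5921, 0.1761, 0.1323]
eef_rot: [180.0, 0.0, 142.3]
contact_force: [-0.3, -1.2, 0.4]
finger_gap: 0.533
gripper_force: 0.0
time_s: 5.75
ee_pos: [0.5922, 0.1759, 0.1323]
eef_rot: [180.0, -0.0, 97.4]
contact_force: [-0.1, 0.3, 0.0]
finger_gap: 0.527
gripper_force: 0.0
```

```bash
python3 -c "
from h import *
from workcell import telemetry
import cv2
B=np.load('B.npy');s=telemetry.read_state();print(s['ee_pos'],w2b(B,s['ee_pos'][:2]))
cv2.imwrite('pics/t3.png',cv2.resize(vision.grab_frame('wrist')[:,:,::-1],None,fx=1,fy=1))"
```

```text
[0.59218177 0.17587075 0.13232331] [0.00378678 0.19001864]
```

View pics/t3.png

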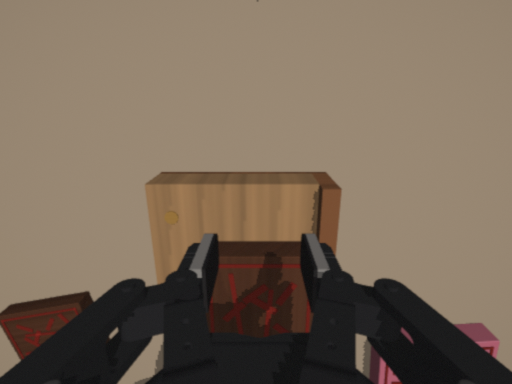

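The wrist view shows the fingers (205,250 and 315,250) centred over the deck strip behind the block, whose end edge is at row ~243. Now I lower and push toward −y.

```bash
python3 -m jog '0 0 -0.08 0 0.06;0 0 -0.14 0 0.06;0 0 -0.16 0 0.06;0 0 -0.16 0 0.06'; python3 -m jog '0.005 -0.04 0 0 0.06;0.008 -0.065 0 0 0.06;0.011 -0.09 0 0 0.06;0.014 -0.11 0 0 0.06;0.017 -0.13 0 0 0.06;0.02 -0.15 0 0 0.06;0.022 -0.17 0 0 0.06;0.025 -0.19 0 0 0.06;0.027 -0.206 0 0 0.06;0.028 -0.218 0 0 0.06'
```

```text
time_s: 6.2
ee_pos: [0.5913, 0.1757, 0.0512]
eef_rot: [-179.9, 0.0, 97.4]
contact_force: [-0.2, -0.8, 0.4]
finger_gap: 0.53
gripper_force: 0.0
time_s: 7.2
ee_pos: [0.6062, 0.0662, 0.0522]
eef_rot: [-180.0, 0.0, 97.3]
contact_force: [-1.1, 1.9, 2.0]
finger_gap: 0.533
gripper_force: 0.9
```

```bash
python3 -m jog '0.002 -0.014 0 0 0.06;0.0035 -0.028 0 0 0.06;0.005 -0.04 0 0 0.06;0.007 -0.054 0 0 0.06;0.0085 -0.066 0 0 0.06;0.01 -0.078 0 0 0.06;0.0115 -0.09 0 0 0.06;0.013 -0.1 0 0 0.06;0.014 -0.108 0 0 0.06;0.014 -0.108 0 0 0.06'; python3 -c "
from h import *
from workcell import telemetry
import cv2
B=np.load('B.npy');s=telemetry.read_state();print(s['ee_pos'],w2b(B,s['ee_pos'][:2]))
cv2.imwrite('pics/t4.png',cv2.resize(vision.grab_frame('side')[130:270,190:310,::-1],None,fx=4,fy=4,interpolation=cv2.INTER_CUBIC))"
```

```text
time_s: 8.2
ee_pos: [0.6132, 0.0124, 0.0523]
eef_rot: [180.0, 0.0, 97.3]
contact_force: [-0.2, 0.5, 0.3]
finger_gap: 0.529
gripper_force: 0.0
[0.61319444 0.01239026 0.05229456] [0.00372526 0.02519328]
```

View pics/t4.png

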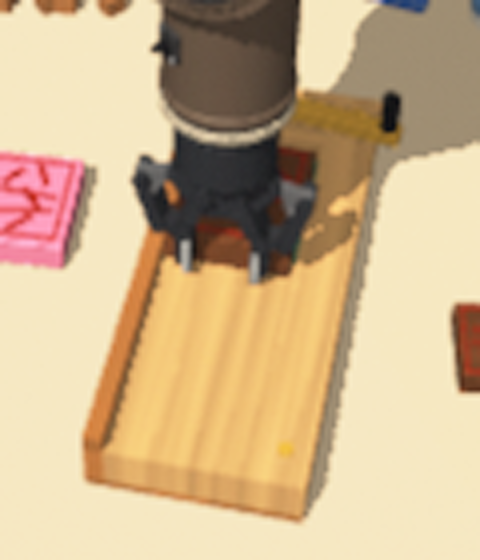

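The block has gone along the fence and is partly into the pocket, with the fingers at (185–255, 265) behind it. I'll continue slowly.

```bash
python3 -m jog '0.001 -0.008 0 0 0.06;0.002 -0.014 0 0 0.06;0.0025 -0.02 0 0 0.06;0.0035 -0.026 0 0 0.06;0.004 -0.031 0 0 0.06;0.004 -0.034 0 0 0.06'; python3 -m jog '0.0005 -0.004 0 0 0.06;0.0005 -0.004 0 0 0.06'; python3 -m jog '0.0005 -0.004 0 0 0.06;0.0005 -0.004 0 0 0.06'
```

```text
time_s: 8.85
ee_pos: [0.6151, -0.0043, 0.0523]
eef_rot: [180.0, -0.0, 97.3]
contact_force: [0.2, 0.3, 0.3]
finger_gap: 0.527
gripper_force: 0.4
time_s: 9.05
ee_pos: [0.6154, -0.0063, 0.0523]
eef_rot: [180.0, 0.0, 97.3]
contact_force: [0.2, -0.1, -1.2]
finger_gap: 0.529
gripper_force: 0.0
time_s: 9.25
ee_pos: [0.6156, -0.0082, 0.0523]
eef_rot: [180.0, 0.0, 97.3]
contact_force: [0.2, -0.2, 0.3]
finger_gap: 0.529
gripper_force: 0.1
```

```bash
python3 -c "
from h import *
import cv2
cv2.imwrite('pics/t5.png',np.hstack([cv2.resize(vision.grab_frame('side')[140:215,215:295,::-1],(533,500),interpolation=cv2.INTER_CUBIC)]))"
```

```text
(no output)
```

View pics/t5.png

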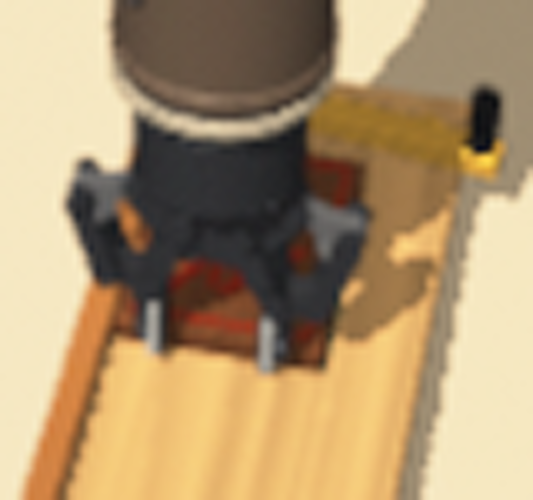

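The block appears to have dropped in: only about 12 mm of its end face shows behind the fingers (row ~350). Next I lift, shut the fingers and press at the pocket's centre.

```bash
python3 -m jog '0 0 0.08 0 -1;0.008 -0.074 0.08 0 -1;0.016 -0.148 0.08 0 -1;0.016 -0.148 0.08 0 -1;0.016 -0.148 0.08 0 -1;0.016 -0.148 0.05 0 -1;0.016 -0.148 0.03 0 -1;0.016 -0.148 0.02 0 -1;0.016 -0.148 0.014 0 -1'; python3 -m jog '0 0 -0.004 0 -1;0 0 -0.006 0 -1;0 0 -0.008 0 -1'
```

```text
time_s: 10.2
ee_pos: [0.623, -0.0813, 0.0581]
eef_rot: [-179.9, -0.0, 97.4]
contact_force: [-0.5, 0.2, -0.4]
finger_gap: 0.002
gripper_force: 0.0
time_s: 10.5
ee_pos: [0.6238, -0.082, 0.0555]
eef_rot: [180.0, 0.0, 97.3]
contact_force: [-0.9, 1.2, 5.9]
finger_gap: 0.002
gripper_force: 3.1
```

```bash
python3 -m jog '0 0 -0.004 0 -1;0 0 -0.006 0 -1'; python3 -m jog '0 0 -0.004 0 -1;0 0 -0.006 0 -1'; python3 -m jog '0 0 -0.004 0 -1;0 0 -0.006 0 -1'
```

```text
time_s: 10.7
ee_pos: [0.6238, -0.082, 0.0528]
eef_rot: [180.0, 0.0, 97.3]
contact_force: [-0.5, 1.8, 7.0]
finger_gap: -0.0
gripper_force: 3.1
time_s: 10.9
ee_pos: [0.6238, -0.082, 0.0498]
eef_rot: [180.0, 0.0, 97.3]
contact_force: [-1.7, 1.2, 6.5]
finger_gap: -0.003
gripper_force: 3.1
time_s: 11.1
ee_pos: [0.6238, -0.082, 0.0468]
eef_rot: [180.0, 0.0, 97.3]
contact_force: [-0.9, 1.3, 5.3]
finger_gap: -0.001
gripper_force: 3.1
```

```bash
python3 -m jog '0 0 -0.003 0 -1;0 0 -0.004 0 -1'; python3 -m jog '0 0 -0.002 0 -1;0 0 -0.002 0 -1';python3 -m jog '0 0 -0.001 0 -1;0 0 -0.001 0 -1'
```

```text
time_s: 11.3
ee_pos: [0.6239, -0.082, 0.045]
eef_rot: [180.0, 0.0, 97.3]
contact_force: [-3.0, 2.4, 14.3]
finger_gap: 0.001
gripper_force: 7.6
time_s: 11.5
ee_pos: [0.6239, -0.082, 0.0448]
eef_rot: [179.9, 0.0, 97.3]
contact_force: [-5.5, 2.1, 20.7]
finger_gap: -0.0
gripper_force: 11.0
time_s: 11.7
ee_pos: [0.6239, -0.082, 0.0448]
eef_rot: [179.9, 0.0, 97.3]
contact_force: [-8.5, 2.1, 30.4]
finger_gap: -0.005
gripper_force: 14.9
```

It has bottomed out: tip z is 44.8 mm (flush), with 30 N. Next I lift and go over the handle pin, with the finger line along its path.

```bash
python3 -m jog '0 0 0.1 0 -1;0 0 0.19 0 -0.06;-0.185 -0.182 0.19 0.96 -0.06;-0.185 -0.182 0.19 0.96 -0.06;-0.185 -0.182 0.19 0.96 -0.06;-0.185 -0.182 0.19 0.96 -0.06;-0.185 -0.182 0.19 0.96 -0.06;-0.185 -0.182 0.19 0.96 -0.06;-0.185 -0.182 0.19 0.96 -0.06'; python3 -m jog '0 0 0 0.8 -0.06;0 0 0 0.8 -0.06;0 0 0 0.8 -0.06;0 0 0 0.8 -0.06;0 0 0 0.8 -0.06;0 0 0 0.8 -0.06'; python3 -c "
from h import *
import cv2
a=cv2.resize(vision.grab_frame('top')[145:235,205:325,::-1],(500,375),interpolation=cv2.INTER_CUBIC)
b=cv2.resize(vision.grab_frame('wrist')[120:,100:420,::-1],(300,248))
o=np.zeros((375,800,3),np.uint8);o[:,:500]=a;o[:248,500:]=b
cv2.imwrite('pics/t6.png',o)"
```

```text
time_s: 12.6
ee_pos: [0.5312, -0.1731, 0.138]
eef_rot: [180.0, 0.0, 140.3]
contact_force: [0.8, 0.3, 0.4]
finger_gap: 0.474
gripper_force: 0.0
time_s: 13.2
ee_pos: [0.5312, -0.1728, 0.1378]
eef_rot: [-180.0, 0.0, 176.3]
contact_force: [0.1, -0.3, 0.1]
finger_gap: 0.469
gripper_force: 0.0
```

View pics/t6.png

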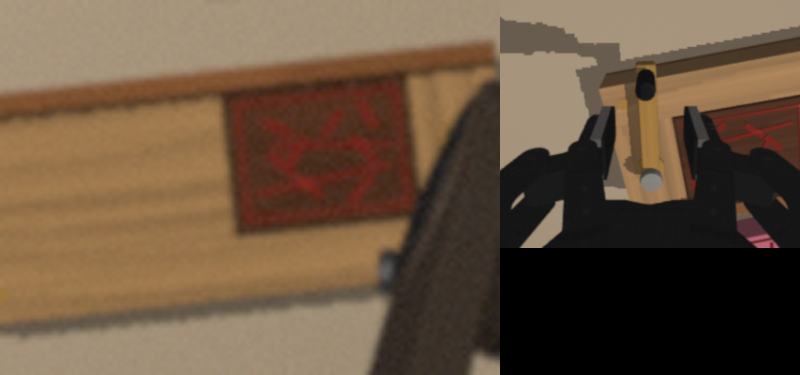

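The block lies flush in the pocket (top view 225–415 × 78–232). In the wrist view the pin (646, 85) lies laterally between the fingers; I'll check it numerically along the other axis.

```bash
python3 -c "
from h import *
from workcell import telemetry
from scipy.spatial.transform import Rotation as R
s=telemetry.read_state();c=vision.calibration('wrist')
T=np.eye(4);T[:3,:3]=R.from_euler('xyz',s['eef_rot'],degrees=True).as_matrix();T[:3,3]=s['ee_pos'];M=np.linalg.inv(T@c['hand_eye'])
for p in [(.5315,-.1731,.096),(.5315,-.1731,.062),(.5215,-.1731,.096),(.5415,-.1731,.096),(.636,-.1793,.064)]:
    q=c['K']@(M@[*p,1])[:3];u=q[:2]/q[2];print(p,(u[0]-100)*300/320+500,(u[1]-120)*248/264)
P=[np.cos(0)]
B=np.load('B.npy');pv=np.array([.6355,-.1795])
for th in np.radians([10.7,25,40,55,70,80,90]):
    d=np.array([-np.cos(th),np.sin(th)])*.105;c_,s_=np.cos(B[2]),np.sin(B[2])
    print(np.degrees(th),(pv+[c_*d[0]-s_*d[1],s_*d[0]+c_*d[1]]))
"
```

```text
(0.5315, -0.1731, 0.096) 650.2217675031388 91.03019306433383
(0.5315, -0.1731, 0.062) 650.0658329211693 75.80183739405899
(0.5215, -0.1731, 0.096) 649.3531988874236 78.51514246020008
(0.5415, -0.1731, 0.096) 651.0644200550723 103.17182371773177
(0.636, -0.1793, 0.064) 650.62281226031 176.94691506168311
10.7 [ 0.53067989 -0.17335632]
25.0 [ 0.53544515 -0.14765621]
40.0 [ 0.54709621 -0.12284516]
55.0 [ 0.56477185 -0.10189505]
70.0 [ 0.58726749 -0.08623358]
80.0 [ 0.6041958  -0.07927502]
90.0 [ 0.62207526 -0.07536174]
```

```bash
python3 -m jog '0 0 -0.08 0 -0.06;0 0 -0.14 0 -0.06;0 0 -0.14 0 -0.39;0 0 -0.14 0 -0.39;0 0 -0.14 0 -0.39;0 0 -0.14 0 -0.39'; python3 -m jog '0.003 0.025 0 -0.16 -0.39;0.0085 0.05 0 -0.318 -0.39;0.019 0.076 0 -0.48 -0.39;0.032 0.1 0 -0.651 -0.39;0.048 0.122 0 -0.82 -0.39;0.067 0.142 0 -0.985 -0.39;0.067 0.142 0 -0.985 -0.39'
```

```text
time_s: 13.9
ee_pos: [0.532, -0.1734, 0.0693]
eef_rot: [-180.0, 0.1, 176.5]
contact_force: [0.1, -0.1, 0.9]
finger_gap: 0.305
gripper_force: 0.0
time_s: 14.6
ee_pos: [0.5661, -0.1013, 0.0689]
eef_rot: [179.9, 0.1, 132.1]
contact_force: [0.3, -0.1, 1.2]
finger_gap: 0.304
gripper_force: 0.0
```

```bash
python3 -m jog '0.022 0.017 0 -0.16 -0.39;0.045 0.031 0 -0.333 -0.39;0.061 0.039 0 -0.45 -0.39;0.079 0.045 0 -0.556 -0.39;0.097 0.05 0 -0.67 -0.39;0.112 0.053 0 -0.778 -0.39;0.12 0.054 0 -0.778 -0.39;0.12 0.054 0 -0.778 -0.39'; python3 -m jog '0.004 0.0005 0 0 -0.39;0.004 0.0005 0 0 -0.39'; python3 -m jog '0.004 0.0005 0 0 -0.39;0.004 0.0005 0 0 -0.39'
```

```text
time_s: 15.4
ee_pos: [0.6249, -0.0754, 0.0682]
eef_rot: [180.0, 0.0, 97.5]
contact_force: [-0.4, -0.4, -0.5]
finger_gap: 0.304
gripper_force: 0.0
time_s: 15.6
ee_pos: [0.6265, -0.075, 0.068]
eef_rot: [180.0, 0.0, 97.3]
contact_force: [-0.8, -0.3, 0.2]
finger_gap: 0.307
gripper_force: 0.0
time_s: 15.8
ee_pos: [0.6283, -0.0746, 0.0678]
eef_rot: [-180.0, -0.0, 97.2]
contact_force: [-1.8, -0.2, 0.7]
finger_gap: 0.309
gripper_force: 1.0
```

```bash
python3 -m jog '0.003 0.0005 0 0 -0.39;0.003 0.0005 0 0 -0.39'; python3 -m jog '0.003 0.0005 0 0 -0.39;0.003 0.0005 0 0 -0.39'; python3 -m jog '0.003 0.0005 0 0 -0.39;0.003 0.0005 0 0 -0.39'
```

```text
time_s: 16.0
ee_pos: [0.6285, -0.0744, 0.0676]
eef_rot: [-179.8, -0.0, 97.2]
contact_force: [-9.9, -3.3, 6.4]
finger_gap: 0.303
gripper_force: 5.0
time_s: 16.2
ee_pos: [0.6287, -0.0744, 0.0674]
eef_rot: [-179.7, -0.0, 97.2]
contact_force: [-17.4, -6.0, 11.9]
finger_gap: 0.305
gripper_force: 8.8
time_s: 16.4
ee_pos: [0.6289, -0.0743, 0.0673]
eef_rot: [-179.5, -0.1, 97.2]
contact_force: [-23.8, -8.4, 16.3]
finger_gap: 0.308
gripper_force: 12.5
```

The bar is at its stop. I back off, open, lift, move clear and check.

```bash
python3 -m jog '-0.008 -0.001 0 0 -0.39;-0.016 -0.002 0 0 -0.39;-0.016 -0.002 0 0 -0.06;-0.016 -0.002 0 0 -0.06;-0.016 -0.002 0.06 0 -0.06;-0.016 -0.002 0.15 0 -0.06;-0.016 -0.002 0.24 0 -0.06;-0.1 0.1 0.3 0 0;-0.1 0.2 0.3 0 0;-0.1 0.3 0.3 0 0'; python3 -m jog '-0.1 0.1 0.1 0 0;-0.1 0.2 0.1 0 0;-0.1 0.3 0.1 0 0;-0.1 0.4 0.1 0 0;-0.1 0.4 0.1 0 0'; python3 -c "
from h import *
import cv2
a=cv2.resize(vision.grab_frame('top')[145:235,225:335,::-1],(440,360),interpolation=cv2.INTER_CUBIC)
b=cv2.resize(vision.grab_frame('side')[140:230,210:300,::-1],(360,360),interpolation=cv2.INTER_CUBIC)
cv2.imwrite('pics/t7.png',np.hstack([a,b]))"
```

```text
time_s: 17.4
ee_pos: [0.5837, 0.0598, 0.219]
eef_rot: [179.9, 0.0, 97.1]
contact_force: [0.4, -0.3, -0.1]
finger_gap: 0.499
gripper_force: 0.0
time_s: 17.9
ee_pos: [0.5337, 0.2627, 0.2679]
eef_rot: [179.9, -0.1, 97.3]
contact_force: [-0.4, -0.1, -0.3]
finger_gap: 0.5
gripper_force: 0.0
```

View pics/t7.png

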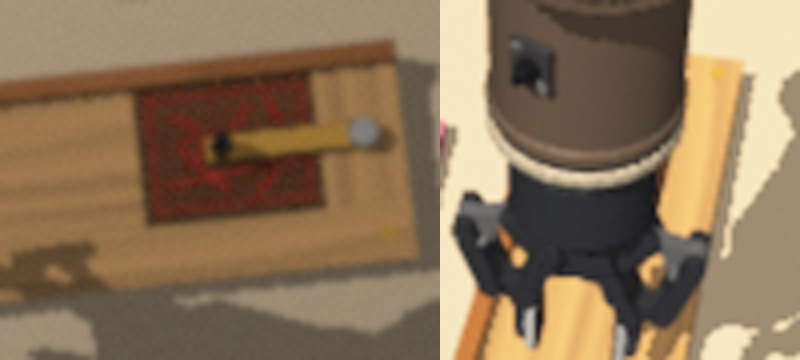

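The top view shows the block flush in the pocket and the bar from (365,132) to (215,148), parallel to the fence over the block's middle. The robot is clear, so I'm handing in.

```bash
python3 -c "
from workcell import arm
print(arm.hand_in())"
```

```text
the job is handed in; nothing more can be done
None
```

I pressed the block fully home in the pocket, flush with the bed, swung the clamp bar to its stop over it, and handed the job in at about 18 s; the arm never went near the ink tin, seal stone or blue case.

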